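Tare a pan balance for two unlike dishes

TASK

Clips are about to be shared out into the two empty dishes on the pan balance, so tare it first: ease the brass ring off the post of the plate that hangs low, without forcing it against the post, and slip it gently over the post of the other plate, so that both rings lie there stacked and fully down. Then nudge the rider along the front bar, with light pushes on its knob and without pinching it or leaning on the balance, until the beam, left to itself, rests level with the pointer on the green centre mark. Leave the dishes standing where they are on their plates and do not disturb the clips and wooden letters at the side.

Things in the scene. Friction and masses are not known exactly. Their poses are not given: they have to be found in the camera images.
- balance: Fixed casing of an equal-arm pan balance: light grey base 190 x 270 mm, 34 mm high; behind the red pointer a white index plate with a green centre mark, its top 164 mm high. Origin under its centre on the table; x points to its back (away from the robot at yaw 0), y along the beam to the left. The beam's bearing is 64 mm above the origin. Load no part of it with more than about 10 N.
- beam (a joint): Tilt of the beam, rad. 0: level, pointer on green. Positive: left plate up, right plate down (0.01 rad moves each plate 1.2 mm). Stops at about -0.09 and +0.09. It has a gentle return spring and a damper and settles in about 2 s when nothing touches it. Any touch on the rider holds or tips the beam: read it hands off.
- bar_middle (a point): Middle of the front bar's upper edge, 72 mm above the table when level, 120 mm in front of the bearing. Bar 182 mm long (y), 10 mm thick, with a stop at each end. On it sits a brass rider, saddle 22 x 18 mm (x, y), top 77 mm high, with an upright black knob: 12 mm diameter, from 76 to 106 mm above the table, on the bar's centre line. All rises and sinks up to 6 mm with the beam.
- bar_left_end (a point): Left end of the front bar, 90 mm left of its middle, at its upper edge. The rider's own place is not measured: at the start its knob stands within 12 mm of the bar's middle, its travel ends 70 mm either side. It weighs 80 g, stays where left, and slides along the bar under about 3 N, so a touch on the knob is felt before it moves.
- pointer_tip (a point): Tip of the red pointer, 160 mm above the table, in front of the green mark when level; it swings to the right when the left plate rises. Once the ring is moved, balance lies with the rider 16 to 65 mm from the bar's middle, towards the plate that still hangs higher, depending on the true dish weights. Near balance 1 mm of rider travel tilts the beam 0.0105 rad, down on the side it moves to.
- post_left (a point): Foot of the left plate's upright steel post, on its axis, at the plate's upper face (92 mm high when level, 11 mm up or down with the beam; a linkage keeps the plate horizontal). Post 12 mm in diameter, 48 mm tall, top 4 mm tapered to 8 mm. Balance frame: x -30, y +120 mm. Plate 110 mm wide (y), from 45 mm in front of the post to 125 mm behind it.
- post_right (a point): The same point of the right plate's post (balance frame: x -30, y -120 mm).
- ring_a: Brass tare ring, 42 mm outside, 15 mm bore, 18 mm high, 60 g; origin at the centre of its underside. At the start flat on the left plate over its post.
- ring_b: The same, at the start on the right plate over its post. A second ring on a post rests on the first one, 18 mm above the plate.
- dish_white: White ceramic dish, 68 mm across, 26 mm high, about 240 g, empty and loose, standing on one plate (either one) 80 mm behind its post. Origin at the centre of its underside.
- dish_blue: Blue plastic dish of the same size, about 93 g, on the other plate, 80 mm behind its post.
- wood_letter_1: Wooden printing letter, 52 x 42 x 23 mm, loose on the table to the right; leave alone.
- wood_letter_2: Wooden printing letter, 52 x 32 x 23 mm, loose; leave alone.
- wood_letter_3: Wooden printing letter, 60 x 48 x 23 mm, loose; leave alone.
- clip_1: Black spring clip, 32 x 50 x 12 mm, lying on the table to the right; leave alone.
- clip_2: The same; leave alone.
- clip_3: The same; leave alone.

How it is judged:
On the way:
1. both brass rings lie fully down on one and the same post (centred within 5 mm, the upper one no more than 22 mm above the plate), let go (((horizontal distance between each of ring_a, ring_b and post_left below 0.005 m and z of each of ring_a, ring_b in the frame of post_left below 0.022 m and angle between each of ring_a, ring_b's own z axis and vertical below 0.12 rad) or (horizontal distance between each of ring_a, ring_b and post_right below 0.005 m and z of each of ring_a, ring_b in the frame of post_right below 0.022 m and angle between each of ring_a, ring_b's own z axis and vertical below 0.12 rad)) and contact force between the fingers and ring_a below 0.05 N and contact force between the fingers and ring_b below 0.05 N), for 0.3 s.
At the end, for the whole second after the job is handed in: Both rings lie stacked and fully down on the same post (each centred within 5 mm, the upper underside no more than 22 mm above the plate), the beam rests within 0.018 rad of level by itself, and both dishes stand upright within 25 mm of where they started (which allows for the swing of the plates) (((horizontal distance between each of ring_a, ring_b and post_left below 0.005 m and z of each of ring_a, ring_b in the frame of post_left below 0.022 m and angle between each of ring_a, ring_b's own z axis and vertical below 0.12 rad) or (horizontal distance between each of ring_a, ring_b and post_right below 0.005 m and z of each of ring_a, ring_b in the frame of post_right below 0.022 m and angle between each of ring_a, ring_b's own z axis and vertical below 0.12 rad)) and value of joint beam between -0.018 and 0.018 rad and velocity of joint beam between -0.03 and 0.03 rad/s and distance of each of dish_white, dish_blue from where it was at the start of the episode below 0.025 m and angle between each of dish_white, dish_blue's own z axis and vertical below 0.1 rad); the robot touches nothing.
It fails at once if the fingers press, pinch or push on the balance, its plates, posts or rider with more than 12 N (contact force between the fingers and balance above 12 N).
It fails at once if a ring is forced against the balance with more than 20 N (contact force between any of ring_a, ring_b and balance above 20 N).
It fails at once if a dish is knocked askew (angle between any of dish_white, dish_blue's own z axis and vertical above 0.3 rad).
It fails at once if a clip or wooden letter is shifted by more than 15 mm (distance of any of wood_letter_1, wood_letter_2, wood_letter_3, clip_1, clip_2, clip_3 from where it was at the start of the episode above 0.015 m).
It also fails if it takes over 72 s, if anything falls off the work surface, if the arm or the gripper's body presses on something with over 40 N, if the wrist force passes 120 N, or if a joint passes its speed limit or range.

ROBOT

A 6-joint arm with a two-finger parallel gripper is mounted at the origin on the work surface; the furniture and walls round the work are solid. World frame = base frame: x ahead of the robot, y to its left, z up, the work surface at z = 0. Lengths are in m, angles in rad, forces in N, time in s.
With the tool pointing down it reaches from about 0.275 to 0.775 m from the base axis. Payload 14.6 kg.
Tool frame: the origin (TCP) lies at the very end of the fingers, on their centre line; the grasp point (between the pads) lies 19 mm behind it; z points along the fingers, y is the line along which they close (so a half turn about z gives the same grasp; the last joint's range is limited). The gripper opens to 85 mm and grips with 20 to 120 N. Pads are 22 mm wide; open, the fingers measure 114 mm over their backs; the gripper's body (76 mm by 85 mm) begins 54 mm behind the grasp point. The pads swing forward as they close: fully open they stand 13 mm farther back than shut.
Start: joints at [-1.283, 0.263, -0.048, 1.259, 0, 1.415], TCP at [0.225, -0.474, 0.231] pointing down, gripper open.
Joint ranges: [-2.65, 2.65], [-0.89, 1.7], [-1.18, 1.37], [-2.13, 2.11], [-1.35, 1.29], [-3.14, 3.14]. Speed limits (rad/s): [1.89, 1.89, 2.57, 2.79, 3.14, 3.14].

INTERFACE

Orientations are given as a unit quaternion [w, x, y, z].
In Python, from plant import observe, camera, calibration, sign_off, cut_out gives the robot as it stands.
- The arm moves only by the tool send_rows, never from a script. Its argument "motion" is one flat list of numbers, 5 for each row, row after row: the shift along the tool's x, y, z in fractions of the full range, 1 being 750 mm, then the turn about the tool's z in fractions of the full range, 1 being 45 degrees, then the opening, from -1 (shut) to 1 (fully open). A call has 1 to 5 rows; each row is the pose to reach, as a shift and turn from the pose commanded when the call began, along the tool's axes at that moment; what a row does not reach only later rows make up. A row lasts 1/8 s, in which the tool goes at most 62.5 mm and 10.7 degrees, less where a joint would pass 70% of its speed; a pose out of reach is approached as far as the arm can. A shift or turn number past 1, either way, is cut back to 1. A call with a gripper value outside its range is refused whole. The fingers move at their own pace and stop on an object; the grip force is fixed at half the most. Time passes only in rows, so rows that repeat a pose let the fingers close. It gives the time, the measured TCP pose, the force, the opening and the grip force at its end, in the units of the state.
- observe(): the state, without advancing time (a new reading comes with each control period).
- camera(name): name is "side" or "top" or "wrist"; returns the picture (420x560x3 uint8, blue, green, red); there is no depth.
- calibration(name): a dict with "fx", "fy", "cx", "cy" (pixels), "D" ([k1, k2, p1, p2, k3] as OpenCV has them; the pictures are not rectified), "cam_to_world" (4x4, takes a point from camera to world coordinates). Camera axes: x right, y down, z forward; pixel columns grow to the right and rows downward; lengths in m; the calibration is good to about 2 mm. A picture is of the moment at which its call begins: read the wrist's pose just before it. calibration takes no time and is no camera call; for the wrist camera it gives the pose at the moment of the call.
- sign_off(): hands the job in; it is judged then, once.
Trained networks look in the newest picture that a camera, given by its name, has taken for a name from the list of things; names that differ only in an ending like _2 or _b are one class to them, and where a whole thing is asked for, a point or a joint stands for the part that bears it (a point fixed in the world has none). Each returns a list of dicts, best first, with "p" (0 to 1); they miss things now and then, are a little off and sometimes report something else, mostly with a low value. They report only what shows in the picture. A call takes as long as a camera call.
- cut_out(thing, camera): "pixels" (420x560 bool, what is visible of it) and "rect" ([left, top, right, bottom] in pixels, round what is visible of it).
The state is a dict: "clock": time; "joint_pos": joint angles; "qd": joint speeds; "joint_efforts": joint torques, N m; "ee_pos": TCP position; "eef_rot": TCP orientation; "force": force on the tool from outside, world axes, zero at the start; "ft_torque": the same for the moment, N m; "width": finger opening in m; "gripper_force": force on a finger pad.
Only numpy, scipy, OpenCV 4.12 (cv2) and the standard library are available. Lean on these libraries where they do the work, as an engineer would, in place of code of your own. Each camera call takes 0.05 s, during which the arm holds its last target. There are 200 camera calls.

## Working session

There is one attempt and no reset: what is moved stays moved. The work goes in short steps, Python scripts to look and compute and a tool call to move; the robot and the scene stay as the last step left them, time stands still between calls to the robot, and variables do not carry over. Pictures are saved under pics/ and viewed, at most 10 in all, crops included, and the job is handed in when it is done.

Besides the shell and the picture viewer there is one more tool, called after "Call:" as name(argument=value, ...) on one line, values as JSON. send_rows: Moves the arm, as the interface text tells. Its arguments: {"type":"object","properties":{"motion":{"type":"array"}},"required":["motion"]}

```bash
mkdir -p pics; cat > h.py <<'E'
import numpy as np, cv2
from plant import observe, camera, calibration, sign_off, cut_out
def shot(n,f):
    im=camera(n); cv2.imwrite('pics/'+f,im); return im
def K(n):
    c=calibration(n); return np.array([[c['fx'],0,c['cx']],[0,c['fy'],c['cy']],[0,0,1.]]),np.array(c['D'],float),np.array(c['cam_to_world'])
def ray(n,uv,z):
    k,d,T=K(n); p=cv2.undistortPoints(np.array(uv,float).reshape(-1,1,2),k,d).reshape(-1,2)
    r=np.c_[p,np.ones(len(p))]@T[:3,:3].T; o=T[:3,3]
    return o+r*((z-o[2])/r[:,2])[:,None]
def proj(n,P):
    k,d,T=K(n); W=np.linalg.inv(T)
    return cv2.projectPoints(np.array(P,float).reshape(-1,3),cv2.Rodrigues(W[:3,:3])[0],W[:3,3],k,d)[0].reshape(-1,2)
E
python3 - <<'E'
from h import *
np.set_printoptions(precision=4,suppress=True)
a=shot('side','s0.png');b=shot('top','t0.png')
cv2.imwrite('pics/st0.png',np.vstack([a,b])[:, :]) 
s=observe(); print(s)
for n in('side','top','wrist'):print(n,K(n)[2])
for c in('top','side'):
  for t in('balance','ring_a','dish_white','dish_blue','post_left','bar_middle','pointer_tip'):
    for r in cut_out(t,c)[:3]:
        y,x=np.nonzero(r['pixels']); print(c,t,round(r['p'],2),r['rect'],x.mean().round(1),y.mean().round(1),len(x))
E
```

```text
{'clock': 0.1, 'joint_pos': array([-1.2833,  0.2635, -0.0489,  1.2594,  0.    ,  1.4155]), 'qd': array([ 0.0007, -0.0014,  0.0036,  0.0008,  0.0001, -0.0026]), 'joint_efforts': array([  0.0029, -63.8578,  38.5064,   0.01  ,  -0.0001,   0.    ]), 'ee_pos': array([ 0.2249, -0.4741,  0.2309]), 'eef_rot': array([-0.0005,  0.9756,  0.2196, -0.    ]), 'force': array([-0.7651, -0.1917,  0.1552]), 'ft_torque': array([-0.0099, -0.0089,  0.0281]), 'gripper_force': 0.0, 'width': 0.08528221356497484}
side [[ 0.9862 -0.1191  0.115   0.4557]
 [-0.1654 -0.6827  0.7117 -0.7461]
 [-0.0062 -0.7209 -0.693   0.7113]
 [ 0.      0.      0.      1.    ]]
top [[ 0.0268 -0.9794  0.2003  0.2361]
 [-0.9996 -0.0262  0.0057 -0.1257]
 [-0.0003 -0.2004 -0.9797  1.5934]
 [ 0.      0.      0.      1.    ]]
wrist [[ 0.4277 -0.8593 -0.2805  0.2973]
 [-0.9039 -0.4068 -0.132  -0.441 ]
 [-0.0007  0.3101 -0.9507  0.3744]
 [ 0.      0.      0.      1.    ]]
top balance 0.73 [202.5, 158.1, 321.8, 234.7] 260.9 197.3 6373
top ring_a 0.61 [293.3, 190.1, 307.8, 206.5] 301.1 198.5 160
top ring_a 0.49 [214.1, 188.3, 226.4, 205.1]
[... 423 characters left out ...]
 0.27 [349.0, 174.8, 362.0, 193.8] 353.1 184.0 204
top pointer_tip 0.6 [203.4, 155.0, 321.9, 236.3] 261.3 193.9 3368
side balance 0.72 [237.6, 164.9, 355.1, 281.7] 290.8 226.6 8191
side ring_a 0.79 [280.3, 231.7, 301.5, 249.0] 291.8 242.6 281
side ring_a 0.7 [270.6, 169.6, 287.5, 188.5] 275.7 177.5 191
side dish_white 0.68 [296.4, 159.7, 323.8, 179.3] 308.7 168.8 365
side dish_white 0.51 [333.4, 325.7, 361.7, 349.5] 348.4 336.6 596
side dish_blue 0.72 [318.1, 221.3, 348.3, 246.1] 331.7 232.4 676
side post_left 0.9 [258.5, 166.6, 331.0, 196.2] 287.1 180.5 1202
side bar_middle 0.66 [239.7, 165.2, 355.3, 264.9] 292.7 222.6 4380
side pointer_tip 0.93 [240.6, 161.2, 352.0, 267.4] 292.8 222.0 4466
```

View pics/s0.png

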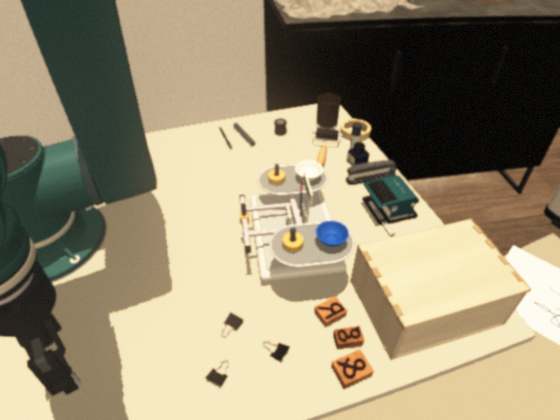

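View pics/t0.png

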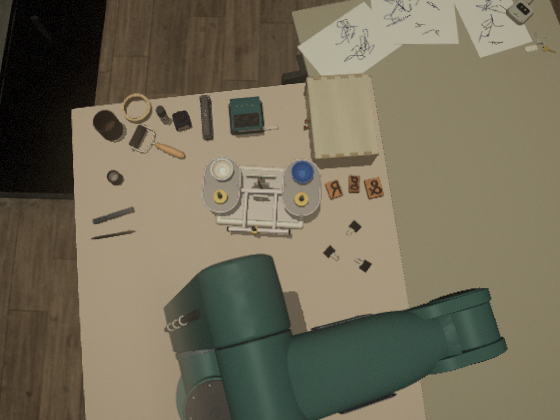

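The left plate carries the white dish (top ~ (221,169)) and the right one the blue (302,171), so the left should hang low. Rings are at about (220,197) and (301,199) in the top view. Next I'll get rough positions and bring the wrist camera closer.

```bash
python3 - <<'E'
from h import *
np.set_printoptions(precision=4,suppress=True)
print(ray('top',[[220.5,196.6]],.099),ray('top',[[301,199]],.121))
print(ray('top',[[222,168]],.10),ray('top',[[303,170.5]],.125))
print(ray('side',[[276,178]],.095),ray('side',[[291.8,242]],.117))
k,d,T=K('wrist'); s=observe()
from scipy.spatial.transform import Rotation as R
q=s['eef_rot'];Rt=R.from_quat([*q[1:],q[0]]).as_matrix();print(Rt)
print('cam in tool',Rt.T@(T[:3,3]-s['ee_pos']),Rt.T@T[:3,:3])
print(k)
E
```

```text
[[0.5778 0.027  0.099 ]] [[ 0.5719 -0.2087  0.121 ]]
[[0.665  0.0265 0.1   ]] [[ 0.6565 -0.2131  0.125 ]]
[[0.5776 0.018  0.095 ]] [[ 0.5709 -0.2149  0.117 ]]
[[ 0.9036  0.4284  0.    ]
 [ 0.4284 -0.9036 -0.    ]
 [-0.      0.     -1.    ]]
cam in tool [ 0.0796  0.0009 -0.1436] [[-0.0008 -0.9507 -0.3102]
 [ 1.     -0.0009 -0.    ]
 [-0.0002 -0.3102  0.9507]]
[[297.5416   0.     278.4817]
 [  0.     297.5416 209.8202]
 [  0.       0.       1.    ]]
```

Units first: shifts go in shares of 750 mm and turns go in shares of 45 degrees. So 0.27 m is 0.36, -0.15 m is -0.2, 0.473 rad is 0.6022.

Call:
send_rows(motion=[0.0667,-0.0373,0,0.1528,1,0.14,-0.0773,0,0.3056,1,0.2133,-0.12,0,0.4584,1,0.2867,-0.16,0,0.6022,1,0.36,-0.2,0,0.6022,1])

```text
clock: 1.42
ee_pos: [0.4046, -0.2227, 0.2315]
eef_rot: [0.0, 1.0, -0.016, 0.0]
force: [0.5, -0.4, -0.1]
width: 0.0852
gripper_force: 0.0
```

```bash
cat >> h.py <<'E'
from scipy.spatial.transform import Rotation as R
np.set_printoptions(precision=4,suppress=True)
def tool():
    s=observe(); q=s['eef_rot']; return s['ee_pos'],R.from_quat([*q[1:],q[0]]).as_matrix(),s
def shift(P):
    p,M,s=tool(); return M.T@(np.array(P)-p)
E
python3 - <<'E'
from h import *
p,M,s=tool();print(p,M[:,0],s['clock'],shift([.578,.024,.22]))
E
```

```text
[ 0.4046 -0.2227  0.2315] [ 0.9995 -0.0322  0.0006] 1.425 [ 0.1653 -0.2522  0.0115]
```

To row units: -0.252 m is -0.336, -0.05 m is -0.0667.

Call:
send_rows(motion=[0.0467,-0.0667,0,0,1,0.0933,-0.14,0,0,1,0.14,-0.2133,0,0,1,0.1867,-0.28,0,0,1,0.22,-0.336,0.0133,0,1])

```text
clock: 2.05
ee_pos: [0.5777, 0.0246, 0.2216]
eef_rot: [0.0, 1.0, -0.015, 0.001]
force: [0.9, -1.1, -0.9]
width: 0.0854
gripper_force: 0.0
```

Call:
send_rows(motion=[0,0,0,0,1,0,0,0,0,1])

```text
clock: 2.3
ee_pos: [0.576, 0.0223, 0.2212]
eef_rot: [0.0, 1.0, -0.015, -0.0]
force: [0.0, -0.5, 0.3]
width: 0.0856
gripper_force: 0.0
```

```bash
python3 - <<'E'
from h import *
p,M,s=tool();print(p,M[:,0],s['clock'])
im=shot('wrist','w1.png')
for t in('ring_a','post_left','dish_white','pointer_tip'):
    for r in cut_out(t,'wrist')[:2]:
        y,x=np.nonzero(r['pixels']); print(t,round(r['p'],2),r['rect'],x.mean().round(1),y.mean().round(1),len(x))
E
```

```text
[0.576  0.0223 0.2212] [ 0.9996 -0.0298 -0.0004] 2.3
ring_a 0.9 [501.8, 181.2, 553.9, 226.8] 525.1 201.5 1630
ring_a 0.58 [249.3, 174.6, 292.2, 219.7] 271.2 195.3 1351
post_left 0.77 [210.3, 50.2, 336.8, 236.2] 270.7 154.4 12418
post_left 0.37 [495.0, 256.5, 531.5, 289.3] 511.3 272.8 446
dish_white 0.64 [226.7, 67.4, 311.2, 151.8] 269.1 106.4 5290
pointer_tip 0.81 [207.4, 51.6, 560.0, 278.7] 380.1 169.1 29636
```

View pics/w1.png

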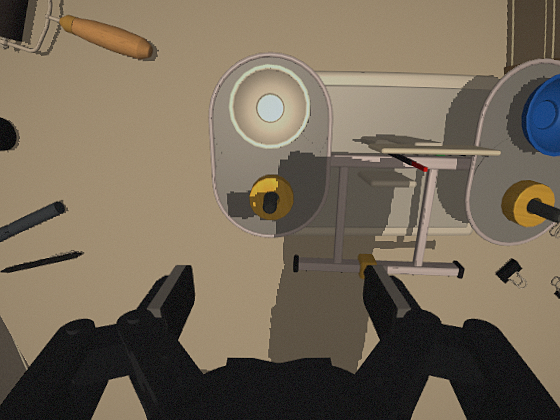

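Picture shows ring A on the left post at about (271,199), hanging low; ring B at (528,204) high; the rider at (367,264) on the bar between (296,263) and (460,268); the dishes are in place. I'll fit ring positions by silhouette.

```bash
cat >> h.py <<'E'
from scipy.optimize import least_squares
def disc(x,y,z,r):
    t=np.linspace(0,2*np.pi,60); return np.c_[x+r*np.cos(t),y+r*np.sin(t),0*t+z]
def fitring(im,x,y,z,n='wrist',h=.018,free=False):
    f=lambda x,y,z: np.r_[proj(n,np.vstack([disc(x,y,z,.021),disc(x,y,z+h,.021)]))]
    q=f(x,y,z); c=q.mean(0)
    hsv=cv2.cvtColor(im,cv2.COLOR_BGR2HSV)
    m=cv2.inRange(hsv,(12,120,40),(35,255,255))
    l,t=(q.min(0)-14).astype(int); r,b=(q.max(0)+14).astype(int); w=np.zeros_like(m); w[max(t,0):b,max(l,0):r]=m[max(t,0):b,max(l,0):r]
    nn,lab,st,_=cv2.connectedComponentsWithStats(w); i=1+st[1:,4].argmax()
    ys,xs=np.nonzero(lab==i); box=np.r_[xs.min()-.5,ys.min()-.5,xs.max()+.5,ys.max()+.5]
    g=lambda v:(lambda p:np.r_[p.min(0),p.max(0)]-box)(f(v[0],v[1],v[2] if free else z))
    s=least_squares(g,[x,y,z] if free else [x,y],x_scale=.01); return s.x,s.fun,box
E
python3 - <<'E'
from h import *
im=cv2.imread('pics/w1.png')
for f in(False,True):
  for a in((.577,.024,.0812),(.572,-.211,.1028)): print(*fitring(im,*a,free=f))
for uv,z in(((296,263),.0774),((460,268),.0666)): print(ray('wrist',[uv],z))
print(ray('wrist',[(269,108)],.1),ray('wrist',[(367,263)],.077))
E
```

```text
[0.5797 0.0276] [-0.0751 -1.095   0.0745  1.1365] [248.5 174.5 293.5 219.5]
[ 0.5727 -0.2124] [-0.7857 -0.6675  0.8137  0.743 ] [500.5 179.5 554.5 226.5]
[0.5777 0.0278 0.074 ] [ 0.52   -0.5161 -0.52    0.5079] [248.5 174.5 293.5 219.5]
[ 0.5702 -0.2193  0.0952] [ 0.0039 -0.0045 -0.0039  0.0044] [500.5 179.5 554.5 226.5]
[[0.5011 0.0042 0.0774]]
[[ 0.4807 -0.1875  0.0666]]
[[0.6608 0.026  0.1   ]] [[ 0.4979 -0.0734  0.077 ]]
```

To row units: 0.08 m is 0.1067, 0.03 m is 0.04.

Call:
send_rows(motion=[0.004,-0.0072,0.04,0,1,0.004,-0.0072,0.08,0,1,0.004,-0.0072,0.1067,0,1,0.004,-0.0072,0.1067,0,1,0.004,-0.0072,0.1067,0,1])

```text
clock: 3.18
ee_pos: [0.5797, 0.0274, 0.1423]
eef_rot: [0.0, 1.0, -0.015, 0.001]
force: [0.1, -0.5, 0.2]
width: 0.0855
gripper_force: 0.0
```

```bash
python3 - <<'E'
from h import *
p,M,s=tool();print(p,M[:,0],s['clock'])
im=shot('wrist','w2.png')
for f in(False,True):
  print(*fitring(im,.579,.0276,.0812,free=f))
E
```

```text
[0.5797 0.0274 0.1423] [ 0.9995 -0.0307  0.0011] 3.175
[0.5802 0.0287] [-0.8538 -1.1768  0.8541  1.3136] [245.5 200.5 305.5 262.5]
[0.5775 0.0289 0.0746] [ 0.194  -0.1947 -0.1942  0.1917] [245.5 200.5 305.5 262.5]
```

View pics/w2.png

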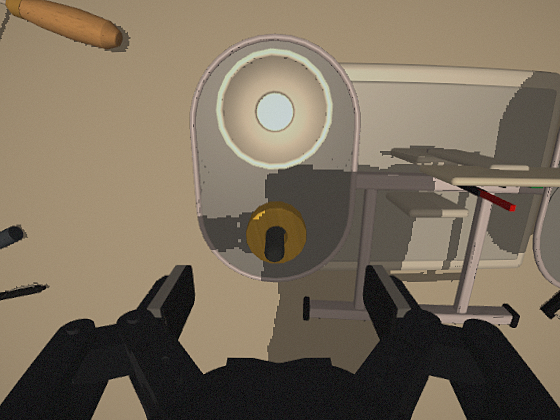

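The ring and post are at about column 275.5, row 240; the pads' inner edges are near columns 193 and 364. I'll measure the pad midpoint so the closing direction is centred.

```bash
python3 - <<'E'
from h import *
im=cv2.imread('pics/w2.png'); g=cv2.cvtColor(im,cv2.COLOR_BGR2GRAY).astype(int)
for r in(268,272,280,290,300,310): print(r,g[r,150:204:2],g[r,354:412:2][::-1])
for r in(232,240,248,256): print(r,g[r,240:312:2])
p=tool()[0];M=tool()[1]
# predicted pad positions in image
for z in(0,-.019,-.032): print(proj('wrist',[p+M@np.array([0,sg*.0427,z]) for sg in(-1,1)]).ravel())
E
```

```text
268 [151 148 147 150 149 147 149 148 148 147 148 153  68  69  68  70  71  36
  22  22   5 113 150 148 149 152 149] [152 153 152 155 159  82  91  91  91  92  92  92  94  81  68  66  68  72
  70  21  18  19  26  94  92  87  69  83  94]
272 [151 145 150 151 150 149 149 148 149 153 132  66  70  71  69  73  21  25
  21  26  13  83 153 150 149 149 150] [155 157 155 158 157 157 154 156 157 156 122  87  75  69  70  67  72  70
  15  21  25  24  11  96  95  90  77  79  88]
280 [150 149 152 102  36  22  24  18  65  70  66  67  69  67  22  19  19  23
  24  23  19   5 164 149 151 149 150] [85 84 81 77 87 43 26 23 26 53 72 70 67 70 73 25 25 24 13 15 18 27 14 52
 94 90 84 62 90]
290 [ 24  19  23  25  27  72  67  67  69  71  62  26  18  17  25  19  30  20
  15  17  11  18  53 152 148 149 150] [150 118  17  27  25  27  80  69  65  67  68  71  42  17  19  22  27  10
  25  25  19  24  21  14 102  90  91  73  79]
300 [ 19  58  69  65  70  71  74  69  22  22  19  17  14  14  22  14  26  18
  18  23  17  18  41 153 151 148 148] [ 21  26  22  68  68  65  67  69  74   8  26  20  19  23  18  19  32  24
  19 
[... 191 characters left out ...]
3 21 14 24 20 17 21 11 25 23 23 77 76
 73 73 76 77 82]
232 [68 66 67 75 84 87 84 83 90 84 84 84 85 43 31 36 34 35 34 39 38 35 35 66
 88 84 86 81 84 83 83 80 83 62 69 70]
240 [130  63  70  63  82  86  76  85  81  83  84  80  89  18  34  29  33  34
  32  35  33  31  73  67  84  88  89  87  82  83  79  83  85  65  69  69]
248 [57 67 65 67 65 85 86 83 81 84 84 83 77 34 38 37 34 36 43 36 40 28 60 85
 91 85 88 85 86 86 86 79 66 66 69 70]
256 [118 119 121 118 116 116 120 121 100  77  84  85  91  30  40  41  41  43
  41  44  42  20  90  83  86  86  83  88  64  63  67  70  67  70  67  67]
[198.878  267.7592 355.2653 267.6418]
[189.1495 286.9531 364.6804 286.8326]
[181.054  302.9841 372.5177 302.8649]
```

To row units: 0.055 m is 0.0733, 0.05 m is 0.0667.

Call:
send_rows(motion=[0,-0.0027,0.0133,0,1,0,-0.0027,0.0333,0,1,0,-0.0027,0.0533,0,1,0,-0.0027,0.0667,0,1,0,-0.0027,0.0733,0,1])

```text
clock: 3.85
ee_pos: [0.5792, 0.0298, 0.0854]
eef_rot: [-0.0, 1.0, -0.015, -0.0]
force: [-0.2, 0.3, -0.1]
width: 0.0854
gripper_force: 0.0
```

Call:
send_rows(motion=[0,0,0,0,0.4,0,0,0,0,0.25,0,0,0,0,0.15,0,0,0,0,0.12,0,0,0,0,0.12])

```text
clock: 4.47
ee_pos: [0.5795, 0.0298, 0.0864]
eef_rot: [-0.0, 1.0, -0.015, 0.0]
force: [-0.5, 0.5, -0.4]
width: 0.0479
gripper_force: 0.0
```

```bash
python3 - <<'E'
from h import *
p,M,s=tool();print(p,M[:,0],s['clock'],s['force'],s['width'])
im=shot('wrist','w3.png')
cv2.imwrite('pics/w3c.png',cv2.resize(im[180:380,150:410],None,fx=3,fy=3)[:600,:780])
E
```

```text
[0.5795 0.0298 0.0864] [ 0.9995 -0.0301  0.0002] 4.475 [-0.4779  0.5122 -0.3637] 0.04792353358247082
```

View pics/w3c.png

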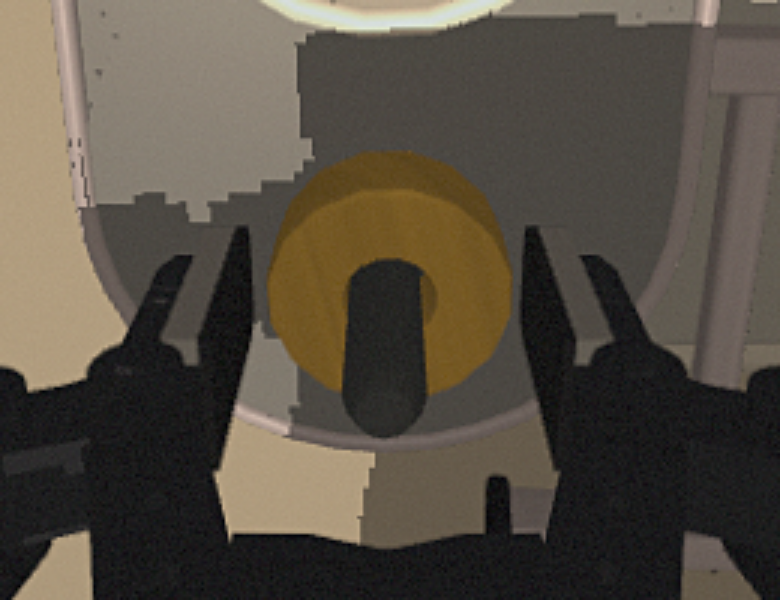

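Pads (250 and 524 in the crop) are centred at 387, with the ring at 390 and the post at 385, so it is centred within about 0.5 mm. Next: lower slightly and close.

To row units: 0.003 m is 0.004.

Call:
send_rows(motion=[0,0,0.004,0,0.12,0,0,0.004,0,0.04,0,0,0.004,0,0.0,0,0,0.004,0,-0.02,0,0,0.004,0,-0.04])

```text
clock: 5.15
ee_pos: [0.5795, 0.0298, 0.0834]
eef_rot: [0.0, 1.0, -0.015, 0.0]
force: [-0.2, -0.4, 1.2]
width: 0.0417
gripper_force: 22.0
```

Call:
send_rows(motion=[0,0,0,0,-0.1,0,0,0,0,-0.2,0,0,0,0,-0.3])

```text
clock: 5.52
ee_pos: [0.5795, 0.0298, 0.0836]
eef_rot: [0.0, 1.0, -0.015, 0.0]
force: [-2.3, 0.8, 5.7]
width: 0.0399
gripper_force: 59.9
```

To row units: -0.003 m is -0.004, -0.001 m is -0.0013.

Call:
send_rows(motion=[0,0,-0.0013,0,-0.3,0,0,-0.004,0,-0.3])

```text
clock: 5.78
ee_pos: [0.5794, 0.0297, 0.0862]
eef_rot: [-0.0, 1.0, -0.015, -0.0]
force: [0.9, -0.9, -1.6]
width: 0.0397
gripper_force: 60.4
```

To row units: -0.009 m is -0.012, -0.004 m is -0.0053.

Call:
send_rows(motion=[0,0,-0.0053,0,-0.3,0,0,-0.012,0,-0.3])

```text
clock: 6.02
ee_pos: [0.5794, 0.0298, 0.0955]
eef_rot: [-0.0, 1.0, -0.015, -0.0]
force: [0.1, 0.4, -0.3]
width: 0.0398
gripper_force: 60.4
```

Call:
send_rows(motion=[0,0,-0.0133,0,-0.3,0,0,-0.0293,0,-0.3,0,0,-0.0467,0,-0.3,0,0,-0.0733,0,-0.3,0,0,-0.1133,0,-0.3])

```text
clock: 6.65
ee_pos: [0.5791, 0.0298, 0.1812]
eef_rot: [-0.0, 1.0, -0.015, -0.0]
force: [0.9, -0.4, -1.0]
width: 0.0395
gripper_force: 60.4
```

```bash
python3 - <<'E'
from h import *
p,M,s=tool();print(p,s['force'],s['width'],shift([.5725,-.210,.20]))
im=shot('wrist','w4.png')
for r in range(252,330,12):
  g=im[r].astype(int); print(r,[ (c,int(g[c,2]-g[c,0])) for c in range(220,340,6)])
E
```

```text
[0.5791 0.0298 0.1812] [ 0.8512 -0.3596 -0.9654] 0.03954513259254451 [ 0.0007  0.2399 -0.0188]
252 [(220, 48), (226, 50), (232, 48), (238, 50), (244, 53), (250, 60), (256, 83), (262, 80), (268, 80), (274, 78), (280, 80), (286, 85), (292, 82), (298, 84), (304, 65), (310, 59), (316, 21), (322, 21), (328, 20), (334, 21)]
264 [(220, 3), (226, 14), (232, 12), (238, -1), (244, 84), (250, 81), (256, 81), (262, 76), (268, 89), (274, 82), (280, 74), (286, 89), (292, 78), (298, 82), (304, 77), (310, 74), (316, 63), (322, -1), (328, 10), (334, 4)]
276 [(220, 11), (226, 12), (232, 1), (238, 81), (244, 84), (250, 77), (256, 75), (262, 76), (268, 57), (274, 50), (280, 53), (286, 28), (292, 56), (298, 77), (304, 76), (310, 72), (316, 76), (322, 8), (328, 11), (334, 11)]
288 [(220, 9), (226, 10), (232, 3), (238, 29), (244, 79), (250, 80), (256, 78), (262, 75), (268, 60), (274, 59), (280, 66), (286, 57), (292, 60), (298, 82), (304, 76), (310, 78), (316, 74), (322, 2), (328, 0), (334, 9)]
300 [(220, -5), (226, 7), (232, 3), (238, -1), (244, 52), (250, 78), (256, 79), (262, 70), (268, 80), (274, 77), (280, 75), (286, 78), (292, 81), (298, 82), (304, 81), (310, 77), (316, 28), (322, 4), (328, 3), (334, 9)]
312 [(220, 0), (226, 4), (232, -2), (238, 52), (244, 49), (250, 48), (256, 47), (262, 79), (268, 77), (274, 78), (280, 78), (286, 75), (292, 77), (298, 42), (304, 26), (310, 27), (316, 27), (322, -5), (328, 0), (334, -6)]
324 [(220, 10), (226, -3), (232, 2), (238, 47), (244, 52), (250, 46), (256, 50), (262, 49), (268, 50), (274, 25), (280, 24), (286, 24), (292, 27), (298, 26), (304, 29), (310, 27), (316, 25), (322, 20), (328, 2), (334, 1)]
```

View pics/w4.png

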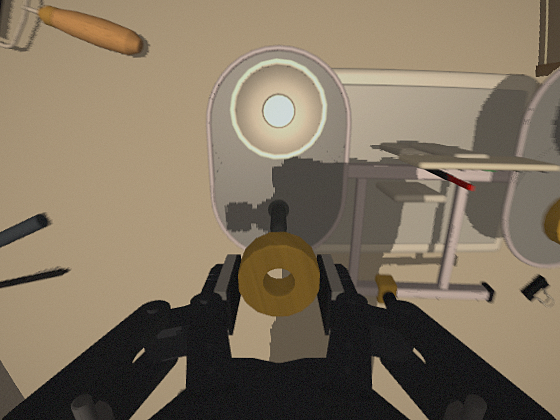

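The ring is held squarely between the pads, with its bore visible at (279,281). Moving to the right post.

To row units: 0.24 m is 0.32, 0.185 m is 0.2467.

Call:
send_rows(motion=[0,0.0267,-0.02,0,-0.3,0,0.1,-0.0267,0,-0.3,0,0.1733,-0.0267,0,-0.3,0.0007,0.2467,-0.0267,0,-0.3,0.0007,0.32,-0.0267,0,-0.3])

```text
clock: 7.32
ee_pos: [0.572, -0.2129, 0.2008]
eef_rot: [0.0, 1.0, -0.015, 0.0]
force: [-0.1, -0.5, -0.2]
width: 0.0394
gripper_force: 60.5
```

Call:
send_rows(motion=[0,0,0,0,-0.3,0,0,0,0,-0.3,0,0,0,0,-0.3,0,0,0,0,-0.3])

```text
clock: 7.82
ee_pos: [0.5728, -0.2093, 0.2005]
eef_rot: [0.0, 1.0, -0.014, 0.0]
force: [0.5, 0.4, -0.2]
width: 0.0399
gripper_force: 60.6
```

```bash
python3 - <<'E'
from h import *
p,M,s=tool();print(p,M[:,0],s['clock'],s['force'],s['width'],shift([.5724,-.2101,.185]))
im=shot('wrist','w5.png')
cv2.imwrite('pics/w5c.png',cv2.resize(im[150:350,150:410],None,fx=3,fy=3))
E
```

```text
[ 0.5728 -0.2093  0.2005] [ 0.9996 -0.0289  0.0001] 7.825 [ 0.4909  0.3611 -0.1615] 0.03989245139211092 [-0.0004  0.0008  0.0155]
```

View pics/w5c.png

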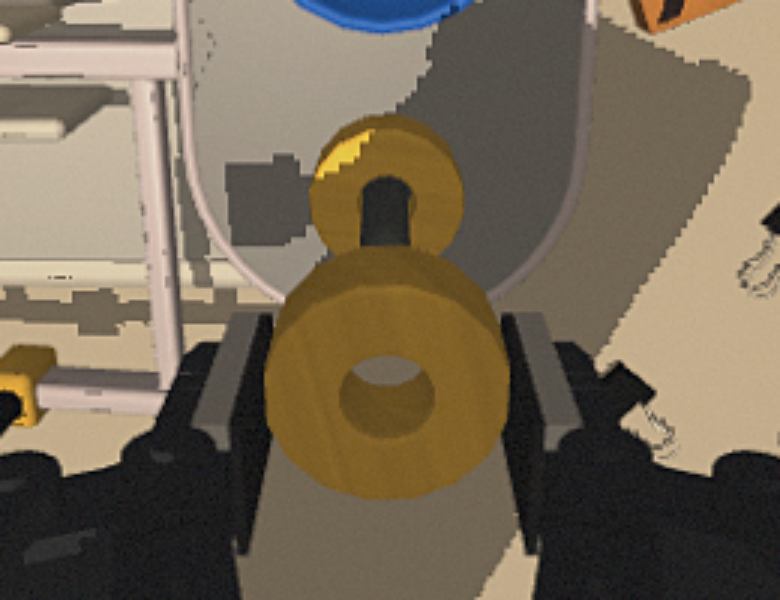

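```bash
cat > fit2.py <<'E'
from h import *
def P(Tc,pts):
    k,d,_=K('top'); k=np.array(KW[0]);d=KW[1]; W=np.linalg.inv(Tc)
    return cv2.projectPoints(np.array(pts,float),cv2.Rodrigues(W[:3,:3])[0],W[:3,3],k,d)[0].reshape(-1,2)
k,d,T=K('wrist'); KW=(k,d); p,M,_=tool()
off=M.T@(T[:3,3]-p); Rc=M.T@T[:3,:3]
def cam(p):
    Tc=np.eye(4); Tc[:3,:3]=M@Rc; Tc[:3,3]=np.array(p)+M@off; return Tc
E
python3 - <<'E'
from fit2 import *
# post top front/back row, left, from w2 & w3 (plate .0812, top .1292)
for f,pp,lo,hi in(('w2.png',(.5797,.0274,.1423),225,300),('w3.png',(.5795,.0298,.0864),255,345)):
    im=cv2.imread('pics/'+f); g=cv2.cvtColor(im,cv2.COLOR_BGR2GRAY).astype(int)
    print(f,g[lo:hi:1,272:280].mean(1).astype(int))
    for x in(.577,.579,.581): q=P(cam(pp),disc(x,.0293,.1292,.004)); q2=P(cam(pp),disc(x,.0293,.1252,.006)); print(x,q[:,1].min(),q[:,1].max(),q2[:,1].min(),q2[:,1].max())
# held ring
for f,pp in(('w4.png',(.5791,.0298,.1812)),('w5.png',(.5728,-.2093,.2005))):
    im=cv2.imread('pics/'+f); b=im.astype(int)
    for dx in(-.002,0,.002):
        c=np.array(pp)+M@np.array([dx,0,0]); z=pp[2]-.0025
        t=P(cam(pp),disc(c[0],c[1],z+.018,.021)); u=P(cam(pp),disc(c[0],c[1],z,.021)); v=P(cam(pp),disc(c[0],c[1],z+.018,.0075))
        print(f,dx,'top',t.min(0),t.max(0),'bot',u.min(0),u.max(0),'bore',v.min(0),v.max(0))
im=cv2.imread('pics/w5.png').astype(int); r=im[:,276:281].mean(1).astype(int); print([(i,*r[i]) for i in range(225,325,2)])
E
```

```text
w2.png [ 80  52  30  33  33  33  32  34  33  35  33  35  33  33  33  33  33  34
  32  35  33  35  37  37  36  40  41  42  41  41  41  42  41  40  41  38
  48  80  73  67  65  67  68  66  66  68  67  67  66  67  66  64  70  91
 103  89  78 121 138 134 134 134 132 134 134 133 133 132 134 152 151 150
 151 150 150]
0.577 254.90783594114635 267.06424086112554 248.82503828681277 266.7498441601956
0.579 251.80929088707825 264.06091481899114 245.75771892572584 263.81916824863566
0.581 248.6865823768341 261.0340066298045 242.66716581421497 260.8660585034199
w3.png [ 89  88  90  88  89  87  89  88  89  89  90  72  48  34  34  35  35  34
  35  36  36  35  33  34  36  34  36  35  37  35  35  35  36  36  36  34
  36  36  34  37  36  33  36  35  37  34  36  36  37  38  38  36  40  38
  40  41  45  43  44  44  44  44  43  44  45  46  46  43  41  42  52  96
 110  99  90  96 122 118 117 118 116  97 100 100 101 100 101  97  89  91]
0.577 316.33331654757404 332.1215932300633 306.2258818525864 329.45551568219224
0.579 312.26280444487423 328.24801140256204 302.1907885873359 325.6987059906489
0.581 308.14
[... 2742 characters left out ...]
97, np.int64(41), np.int64(100), np.int64(132)), (299, np.int64(40), np.int64(95), np.int64(125)), (301, np.int64(38), np.int64(93), np.int64(123)), (303, np.int64(38), np.int64(92), np.int64(123)), (305, np.int64(37), np.int64(92), np.int64(123)), (307, np.int64(35), np.int64(93), np.int64(123)), (309, np.int64(37), np.int64(93), np.int64(124)), (311, np.int64(38), np.int64(94), np.int64(124)), (313, np.int64(36), np.int64(93), np.int64(124)), (315, np.int64(33), np.int64(92), np.int64(125)), (317, np.int64(82), np.int64(99), np.int64(112)), (319, np.int64(83), np.int64(101), np.int64(112)), (321, np.int64(83), np.int64(99), np.int64(112)), (323, np.int64(83), np.int64(100), np.int64(112))]
```

To row units: 0.046 m is 0.0613, 0.042 m is 0.056.

Call:
send_rows(motion=[0,0,0.0267,0,-0.3,0,0,0.048,0,-0.3,0,0,0.056,0,-0.3,0,0,0.0613,0,-0.3])

```text
clock: 8.38
ee_pos: [0.5729, -0.2099, 0.1544]
eef_rot: [0.0, 1.0, -0.015, 0.0]
force: [-0.6, -0.2, 0.6]
width: 0.0399
gripper_force: 60.6
```

To row units: 0.004 m is 0.0053, 0.002 m is 0.0027.

Call:
send_rows(motion=[0,0,0.0027,0,-0.3,0,0,0.0053,0,-0.3])

```text
clock: 8.62
ee_pos: [0.5729, -0.2102, 0.1506]
eef_rot: [0.0, 1.0, -0.015, 0.0]
force: [-1.0, -0.5, -0.1]
width: 0.0401
gripper_force: 60.6
```

To row units: 0.004 m is 0.0053, 0.002 m is 0.0027.

Call:
send_rows(motion=[0,0,0.0027,0,-0.3,0,0,0.0053,0,-0.3])

```text
clock: 8.88
ee_pos: [0.5727, -0.2102, 0.1463]
eef_rot: [0.0, 1.0, -0.015, 0.0]
force: [0.3, 0.5, -0.2]
width: 0.0397
gripper_force: 60.6
```

To row units: 0.008 m is 0.0107, 0.004 m is 0.0053.

Call:
send_rows(motion=[0,0,0.0053,0,-0.3,0,0,0.0107,0,-0.3])

```text
clock: 9.12
ee_pos: [0.5727, -0.2101, 0.138]
eef_rot: [-0.0, 1.0, -0.015, -0.0]
force: [-0.4, 0.3, -0.1]
width: 0.04
gripper_force: 60.6
```

To row units: 0.008 m is 0.0107, 0.004 m is 0.0053.

Call:
send_rows(motion=[0,0,0.0053,0,-0.3,0,0,0.0107,0,-0.3])

```text
clock: 9.38
ee_pos: [0.5727, -0.2101, 0.13]
eef_rot: [-0.0, 1.0, -0.015, -0.0]
force: [0.2, 0.3, 0.0]
width: 0.04
gripper_force: 60.6
```

To row units: 0.0045 m is 0.006, 0.0035 m is 0.0047.

Call:
send_rows(motion=[0,0,0.0027,0,-0.3,0,0,0.0047,0,-0.3,0,0,0.006,0,-0.3])

```text
clock: 9.75
ee_pos: [0.5727, -0.2102, 0.1258]
eef_rot: [0.0, 1.0, -0.015, 0.0]
force: [-0.6, -0.5, -1.0]
width: 0.0398
gripper_force: 60.6
```

To row units: 0.0015 m is 0.002.

Call:
send_rows(motion=[0,0,0.002,0,-0.3,0,0,0.002,0,-0.05,0,0,0.002,0,0.05,0,0,0.002,0,0.3,0,0,0.002,0,0.6])

```text
clock: 10.38
ee_pos: [0.5728, -0.2102, 0.1243]
eef_rot: [0.0, 1.0, -0.015, 0.0]
force: [0.2, 0.6, 0.6]
width: 0.0682
gripper_force: 0.0
```

To row units: -0.09 m is -0.12, -0.06 m is -0.08.

Call:
send_rows(motion=[0,0,0,0,0.7,0,0,-0.0133,0,0.7,0,0,-0.04,0,0.7,0,0,-0.08,0,0.7,0,0,-0.12,0,0.7])

```text
clock: 11.0
ee_pos: [0.5727, -0.2101, 0.2159]
eef_rot: [0.0, 1.0, -0.015, 0.0]
force: [0.7, 0.1, 0.5]
width: 0.0725
gripper_force: 0.0
```

```bash
python3 - <<'E'
from h import *
p,M,s=tool();print(p,M[:,0],s['clock'],s['force'],s['width'])
im=shot('wrist','w6.png')
E
```

```text
[ 0.5727 -0.2101  0.2159] [ 0.9995 -0.0302  0.0004] 11.0 [0.687  0.0774 0.4884] 0.07245052399126395
```

View pics/w6.png

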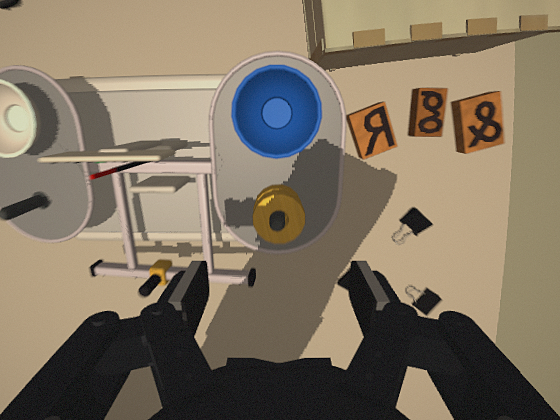

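Both rings are stacked on the right post at (278,216) and everything else is undisturbed. The rider knob is at about (152,283). I'll move back to look at the bar and pointer together.

To row units: -0.126 m is -0.168, -0.11 m is -0.1467.

Call:
send_rows(motion=[-0.0333,-0.0267,0,0,0.5,-0.0667,-0.06,0,0,0.2,-0.1067,-0.0933,0,0,0.0,-0.1467,-0.12,0,0,0.0,-0.168,-0.1413,0,0,0.0])

```text
clock: 11.68
ee_pos: [0.4487, -0.0995, 0.215]
eef_rot: [0.0, 1.0, -0.015, 0.0]
force: [0.7, 0.1, -0.7]
width: 0.0422
gripper_force: 0.0
```

Call:
send_rows(motion=[0,0,0,0,0,0,0,0,0,0,0,0,0,0,0,0,0,0,0,0,0,0,0,0,0])

```text
clock: 12.3
ee_pos: [0.4501, -0.1006, 0.2141]
eef_rot: [-0.0, 1.0, -0.015, -0.0]
force: [0.1, 0.5, -0.0]
width: 0.0425
gripper_force: 0.0
```

```bash
cat > rd.py <<'E'
from h import *
import sys
p,M,s=tool();print(p,s['clock'],s['force'],s['width'])
im=shot('wrist',sys.argv[1]+'.png')
hsv=cv2.cvtColor(im,cv2.COLOR_BGR2HSV)
for nm,a,b in(('red',(0,150,60),(8,255,255)),('green',(40,80,40),(85,255,255)),('brass',(12,120,40),(35,255,255))):
    m=cv2.inRange(hsv,a,b); n,l,st,ce=cv2.connectedComponentsWithStats(m)
    print(nm,[(st[i].tolist(),ce[i].round(1).tolist()) for i in range(1,n) if st[i,4]>12][:6])
E
python3 rd.py w7
```

```text
[ 0.4501 -0.1006  0.2141] 12.3 [ 0.1063  0.5044 -0.0455] 0.04246549143909204
red []
green [([175, 387, 8, 7, 16], [178.9, 390.4]), ([153, 407, 5, 8, 15], [155.0, 410.3])]
brass [([486, 0, 6, 5, 23], [488.4, 2.1]), ([482, 0, 23, 38, 323], [491.5, 23.4]), ([510, 0, 40, 25, 423], [525.8, 13.9]), ([552, 0, 8, 45, 222], [556.5, 20.0]), ([532, 3, 12, 9, 74], [537.7, 7.0]), ([387, 12, 77, 69, 3562], [424.5, 47.9])]
```

View pics/w7.png

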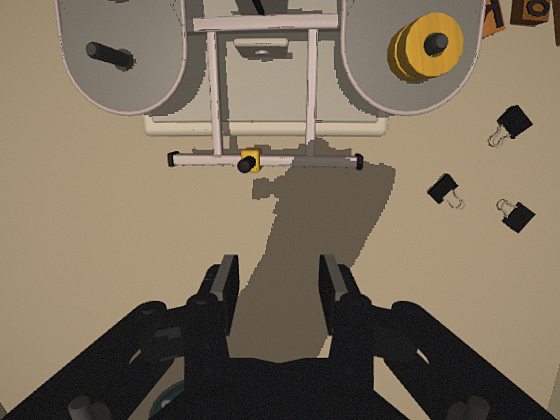

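The rider saddle is at (251,158) with the knob tip near (243,167), and the bar ends are at (173,158) and (361,161). The pointer is out of the frame, so the reading pose must be further ahead.

```bash
python3 - <<'E'
from h import *
print(ray('wrist',[(243,167)],.105),ray('wrist',[(248,163)],.079),ray('wrist',[(173,158)],.066),ray('wrist',[(361,161)],.078))
im=cv2.imread('pics/w7.png'); g=cv2.cvtColor(im,cv2.COLOR_BGR2GRAY).astype(int)
for r in range(152,178,2): print(r,g[r,228:268:1])
E
```

```text
[[ 0.4871 -0.0721  0.105 ]] [[ 0.4863 -0.0738  0.079 ]] [[0.4919 0.0014 0.066 ]] [[ 0.4849 -0.1804  0.078 ]]
152 [ 90  93  91  86  91  90  94  91  88  92  89  90  79 137 160 163 165 162
 164 161 161 161 158 163 166 167 169 173 168 147 112  66  67  59  76  89
  90  91  89  90]
154 [ 72  68  69  70  72  69  74  68  70  76  75  74  55 140 151 168 167 168
 169 173 177 177 177 180 173 175 178 179 170 149 119  65  60  70  73  79
  74  73  76  76]
156 [164 161 162 162 162 158 159 160 160 160 157 157 148 126 145 171 175 147
  98  69  28   1  23 100 136 137 184 177 170 144 115  52 148 141 138 136
 134 135 133 135]
158 [184 186 185 185 188 186 184 186 190 188 187 192 202 127 124  71   2   2
  12  15  13  16  16   8  23   0  97 138 177 148 115  69 206 194 190 193
 190 192 191 188]
160 [175 179 178 176 176 176 175 176 180 181 190 150  54  17  10  23  22  13
  33  29  30  17  11  23  24  17   7  46 187 159 123  48 193 184 180 181
 179 179 182 181]
162 [180 177 176 176 177 176 177 174 179 170  56  19  33  42  43  51  49  49
  45  39  16  21  30  12  27  19  10  16 189 160 124  47 189 179 172 174
 
[... 492 characters left out ...]
88 167 158
 155 153 157 155]
170 [155 154 152 155 155 155 156 152 157 165 140  50  22  32  31  34  35  37
  35  32  16   1  91 167 161 157 157 162 141 142 119  86 146 161 157 157
 155 158 157 155]
172 [155 153 157 154 154 155 152 156 152 157 157 166 135 106  43  45  10   3
  68  64 139 134 127 126 128 130 128 128 129 146 141 160 159 155 154 153
 155 155 153 154]
174 [155 155 156 155 155 155 155 155 156 156 155 158 157 155 160 164 147 162
 160 161 158 158 159 158 156 155 156 157 156 154 156 154 154 154 156 154
 154 157 154 155]
176 [155 156 157 152 155 155 155 155 157 153 155 155 153 157 156 155 155 153
 155 156 156 157 154 155 154 154 156 155 158 156 157 155 156 161 162 163
 163 160 158 158]
```

To row units: 0.125 m is 0.1667, 0.036 m is 0.048.

Call:
send_rows(motion=[0.024,-0.02,0.0267,0,0,0.048,-0.0409,0.0667,0,0,0.048,-0.0409,0.1067,0,0,0.048,-0.0409,0.1467,0,0,0.048,-0.0409,0.1667,0,0])

```text
clock: 12.98
ee_pos: [0.4863, -0.0705, 0.0878]
eef_rot: [-0.0, 1.0, -0.015, -0.001]
force: [0.3, 0.4, 0.8]
width: 0.043
gripper_force: 0.0
```

To row units: 0.011 m is 0.0147, 0.008 m is 0.0107.

Call:
send_rows(motion=[0,0.0053,0,0,0,0,0.0107,0,0,0,0,0.0147,0,0,0])

```text
clock: 13.35
ee_pos: [0.487, -0.0823, 0.09]
eef_rot: [0.0, 1.0, -0.015, 0.001]
force: [0.3, -0.5, -0.6]
width: 0.0429
gripper_force: 0.0
```

To row units: 0.008 m is 0.0107, 0.006 m is 0.008.

Call:
send_rows(motion=[0,0.0027,0,0,0,0,0.0053,0,0,0,0,0.008,0,0,0,0,0.0107,0,0,0])

```text
clock: 13.85
ee_pos: [0.4863, -0.0897, 0.0893]
eef_rot: [-0.0, 1.0, -0.015, 0.0]
force: [0.9, 0.6, 1.2]
width: 0.043
gripper_force: 0.7
```

To row units: 0.012 m is 0.016, 0.009 m is 0.012.

Call:
send_rows(motion=[0,0.004,0,0,0,0,0.008,0,0,0,0,0.012,0,0,0,0,0.016,0,0,0])

```text
clock: 14.35
ee_pos: [0.4858, -0.1019, 0.0891]
eef_rot: [-0.0, 1.0, -0.015, -0.0]
force: [0.5, 3.4, -1.1]
width: 0.0426
gripper_force: 1.5
```

To row units: 0.015 m is 0.02, 0.012 m is 0.016.

Call:
send_rows(motion=[0,0.004,0,0,0,0,0.008,0,0,0,0,0.012,0,0,0,0,0.016,0,0,0,0,0.02,0,0,0])

```text
clock: 14.98
ee_pos: [0.4854, -0.117, 0.0893]
eef_rot: [-0.0, 1.0, -0.015, -0.0]
force: [0.6, 3.3, -2.5]
width: 0.0428
gripper_force: 1.5
```

To row units: 0.015 m is 0.02, 0.012 m is 0.016.

Call:
send_rows(motion=[0,0.004,0,0,0,0,0.008,0,0,0,0,0.012,0,0,0,0,0.016,0,0,0,0,0.02,0,0,0])

```text
clock: 15.6
ee_pos: [0.485, -0.1319, 0.0893]
eef_rot: [0.0, 1.0, -0.015, -0.0]
force: [0.5, 3.1, -2.1]
width: 0.0426
gripper_force: 1.5
```

Call:
send_rows(motion=[0,-0.0107,0,0,0,0,-0.016,0,0,0,0.0133,-0.016,-0.08,0,0,0.04,-0.016,-0.1533,0,0,0.0533,-0.016,-0.1667,0,0])

```text
clock: 16.23
ee_pos: [0.5274, -0.1212, 0.2179]
eef_rot: [0.001, 1.0, -0.015, 0.003]
force: [0.5, 0.2, -1.1]
width: 0.0427
gripper_force: 0.0
```

Call:
send_rows(motion=[0,0,0,0,0,0,0,0,0,0,0,0,0,0,0,0,0,0,0,0,0,0,0,0,0])

```text
clock: 16.85
ee_pos: [0.5252, -0.121, 0.2141]
eef_rot: [-0.0, 1.0, -0.015, -0.0]
force: [0.7, 0.5, -0.9]
width: 0.0429
gripper_force: 0.0
```

Call:
send_rows(motion=[0,0,0,0,0,0,0,0,0,0,0,0,0,0,0,0,0,0,0,0,0,0,0,0,0])

```text
clock: 17.48
ee_pos: [0.5254, -0.121, 0.2143]
eef_rot: [-0.0, 1.0, -0.015, 0.0]
force: [-0.6, 0.2, -0.3]
width: 0.0423
gripper_force: 0.0
```

```bash
python3 rd.py w8
```

```text
[ 0.5254 -0.121   0.2143] 17.475 [-0.5542  0.1734 -0.3382] 0.04225472879069833
red [([238, 95, 5, 7, 28], [240.0, 97.7])]
green [([220, 79, 15, 5, 54], [227.2, 80.9])]
brass [([0, 0, 21, 22, 382], [8.8, 10.9]), ([485, 42, 75, 70, 2321], [526.2, 75.9]), ([512, 52, 8, 9, 58], [515.2, 55.9]), ([438, 55, 41, 60, 934], [454.4, 89.8]), ([454, 67, 12, 15, 126], [459.5, 74.4]), ([506, 77, 12, 8, 74], [511.8, 80.3])]
```

View pics/w8.png

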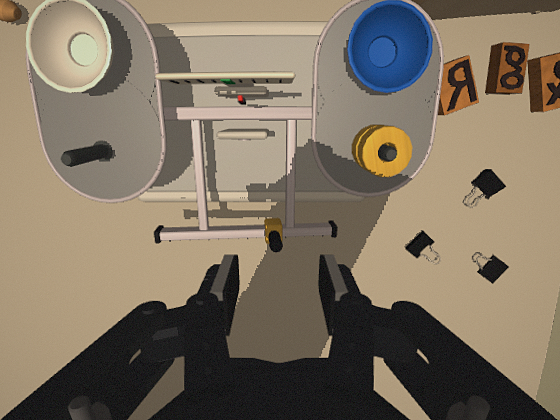

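The pointer tip is at (240,97), the green mark at (227,81), and the rider knob at about (274,238). The beam has come off its stop; I'll compute the tilt.

```bash
cat > tilt.py <<'E'
from h import *
import sys
ax=np.array([.0302,.9995])   # balance y axis
im=cv2.imread('pics/'+sys.argv[1]+'.png'); hsv=cv2.cvtColor(im,cv2.COLOR_BGR2HSV)
def cen(a,b,lim):
    m=cv2.inRange(hsv,a,b); m[lim:]=0; n,l,st,ce=cv2.connectedComponentsWithStats(m); i=1+st[1:,4].argmax(); return ce[i],st[i]
r,rs=cen((0,120,50),(9,255,255),150); g,gs=cen((40,60,30),(85,255,255),150)
print('red',r,rs,'green',g,gs)
a=ray('wrist',[r],.158)[0]; b=ray('wrist',[g],.162)[0]
d=(a-b)[:2]@ax; print(a,b,'dy',d,'tilt(+ = left up, tip right)',-d/.096)
c=np.array([.6062,-.0933+.002]); print('green y in balance frame',(b[:2]-c)@ax,'tip',(a[:2]-c)@ax)
E
python3 tilt.py w8
python3 - <<'E'
from h import *
for uv,z in(((158,235),.07),((334,229),.07),((274,241),.105)): print(ray('wrist',[uv],z))
im=cv2.imread('pics/w8.png'); cv2.imwrite('pics/w8c.png',cv2.resize(im[55:130,140:340],None,fx=4,fy=4,interpolation=cv2.INTER_CUBIC))
E
```

```text
red [239.8182  97.7273] [237  95   6   7  33] green [227.2679  80.9821] [220  79  16   5  56]
[ 0.6158 -0.1     0.158 ] [ 0.6258 -0.0934  0.162 ] dy -0.006909422068075106 tilt(+ = left up, tip right) 0.07197314654244902
green y in balance frame -0.0014989096296179458 tip -0.00840833169769305
[[0.4875 0.007  0.07  ]]
[[ 0.4887 -0.1785  0.07  ]]
[[ 0.4927 -0.1166  0.105 ]]
```

View pics/w8c.png

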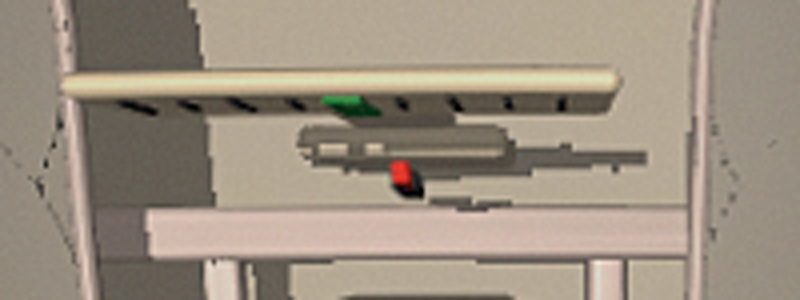

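Tip is to the right of green (tilt ≈ +0.07), so I overshot by about 7 mm. Next, a push back to the left with the other pad.

To row units: 0.125 m is 0.1667, -0.0402 m is -0.0536.

Call:
send_rows(motion=[-0.0267,-0.0071,0.04,0,0,-0.0536,-0.0071,0.08,0,0,-0.0536,-0.0071,0.12,0,0,-0.0536,-0.0071,0.1533,0,0,-0.0536,-0.0071,0.1667,0,0])

```text
clock: 18.15
ee_pos: [0.4848, -0.1142, 0.0883]
eef_rot: [-0.0, 1.0, -0.015, -0.001]
force: [0.4, -0.0, 0.3]
width: 0.0426
gripper_force: 0.0
```

Call:
send_rows(motion=[0,-0.0053,0,0,0,0,-0.0107,0,0,0,0,-0.0147,0,0,0,0,-0.0173,0,0,0,0,-0.02,0,0,0])

```text
clock: 18.77
ee_pos: [0.4862, -0.0997, 0.0897]
eef_rot: [0.001, 1.0, -0.015, 0.0]
force: [0.2, -3.0, 2.7]
width: 0.0427
gripper_force: 1.6
```

To row units: -0.0105 m is -0.014, -0.0095 m is -0.0127.

Call:
send_rows(motion=[0,-0.0033,0,0,0,0,-0.0067,0,0,0,0,-0.01,0,0,0,0,-0.0127,0,0,0,0,-0.014,0,0,0])

```text
clock: 19.4
ee_pos: [0.4861, -0.0888, 0.0892]
eef_rot: [-0.0, 1.0, -0.015, -0.0]
force: [0.2, -2.5, -0.4]
width: 0.0431
gripper_force: 1.5
```

To row units: -0.125 m is -0.1667, 0.012 m is 0.016.

Call:
send_rows(motion=[0,0.0107,0,0,0,0,0.016,0,0,0,0.0133,0.016,-0.08,0,0,0.0467,0.008,-0.1533,0,0,0.0667,0.004,-0.1667,0,0])

```text
clock: 20.02
ee_pos: [0.538, -0.094, 0.2178]
eef_rot: [0.001, 1.0, -0.015, 0.003]
force: [0.7, 0.1, -0.6]
width: 0.0426
gripper_force: 0.0
```

Call:
send_rows(motion=[0,0,0,0,0,0,0,0,0,0,0,0,0,0,0,0,0,0,0,0,0,0,0,0,0])

```text
clock: 20.65
ee_pos: [0.5358, -0.0935, 0.2141]
eef_rot: [-0.0, 1.0, -0.015, -0.0]
force: [0.0, 0.0, -0.1]
width: 0.0427
gripper_force: 0.0
```

Call:
send_rows(motion=[0,0,0,0,0,0,0,0,0,0,0,0,0,0,0,0,0,0,0,0,0,0,0,0,0])

```text
clock: 21.28
ee_pos: [0.536, -0.0935, 0.2143]
eef_rot: [0.0, 1.0, -0.015, 0.0]
force: [-0.2, -0.2, 0.6]
width: 0.0429
gripper_force: 0.0
```

Call:
send_rows(motion=[0,0,0,0,0,0,0,0,0,0,0,0,0,0,0,0,0,0,0,0])

```text
clock: 21.78
ee_pos: [0.536, -0.0935, 0.2143]
eef_rot: [-0.0, 1.0, -0.015, -0.0]
force: [-0.1, -0.0, -0.2]
width: 0.0427
gripper_force: 0.0
```

```bash
python3 rd.py w9; python3 tilt.py w9
```

```text
[ 0.536  -0.0935  0.2143] 21.775 [-0.0852 -0.0011 -0.1989] 0.04267608831956705
red [([271, 112, 4, 4, 16], [272.5, 113.5])]
green [([265, 95, 11, 4, 29], [270.2, 96.2])]
brass [([0, 0, 45, 29, 941], [20.3, 14.1]), ([443, 7, 9, 5, 14], [446.7, 8.9]), ([506, 54, 54, 67, 1512], [535.0, 84.0]), ([533, 63, 8, 10, 56], [536.2, 67.2]), ([472, 66, 29, 57, 391], [486.8, 100.7]), ([478, 78, 10, 14, 109], [482.5, 84.9])]
red [272.5 113.5] [271 111   4   6  24] green [270.359   96.4872] [265  95  11   4  39]
[ 0.6161 -0.0929  0.158 ] [ 0.6263 -0.092   0.162 ] dy -0.0011919394277664238 tilt(+ = left up, tip right) 0.012416035705900247
green y in balance frame -0.00012289503712229548 tip -0.001314834464888719
```

To row units: 0.125 m is 0.1667, -0.05 m is -0.0667.

Call:
send_rows(motion=[-0.0267,0.012,0.04,0,0,-0.0667,0.012,0.08,0,0,-0.0667,0.012,0.12,0,0,-0.0667,0.012,0.1533,0,0,-0.0667,0.012,0.1667,0,0])

```text
clock: 22.45
ee_pos: [0.4852, -0.1008, 0.0883]
eef_rot: [-0.0, 1.0, -0.015, -0.001]
force: [0.7, 0.5, -0.2]
width: 0.0427
gripper_force: 0.0
```

To row units: -0.0132 m is -0.0176, -0.0115 m is -0.0153.

Call:
send_rows(motion=[0,-0.004,0,0,0,0,-0.008,0,0,0,0,-0.012,0,0,0,0,-0.0153,0,0,0,0,-0.0176,0,0,0])

```text
clock: 23.08
ee_pos: [0.4865, -0.0878, 0.0896]
eef_rot: [0.0, 1.0, -0.015, 0.0]
force: [-0.1, -2.8, 2.3]
width: 0.0425
gripper_force: 1.5
```

To row units: -0.125 m is -0.1667, -0.115 m is -0.1533.

Call:
send_rows(motion=[0,0.0107,0,0,0,0,0.016,0,0,0,0.0133,0.016,-0.08,0,0,0.0467,0.008,-0.1533,0,0,0.0667,0.004,-0.1667,0,0])

```text
clock: 23.7
ee_pos: [0.538, -0.0928, 0.2177]
eef_rot: [0.001, 1.0, -0.015, 0.002]
force: [0.0, 0.1, -0.8]
width: 0.0428
gripper_force: 0.0
```

Call:
send_rows(motion=[0,0,0,0,0,0,0,0,0,0,0,0,0,0,0,0,0,0,0,0,0,0,0,0,0])

```text
clock: 24.32
ee_pos: [0.5358, -0.0923, 0.2141]
eef_rot: [-0.0, 1.0, -0.015, -0.0]
force: [-0.4, -0.1, 0.1]
width: 0.0427
gripper_force: 0.0
```

Call:
send_rows(motion=[0,0,0,0,0,0,0,0,0,0,0,0,0,0,0,0,0,0,0,0,0,0,0,0,0])

```text
clock: 24.95
ee_pos: [0.536, -0.0922, 0.2143]
eef_rot: [-0.0, 1.0, -0.015, -0.0]
force: [-0.4, -0.5, -0.4]
width: 0.0427
gripper_force: 0.0
```

Call:
send_rows(motion=[0,0,0,0,0,0,0,0,0,0,0,0,0,0,0,0,0,0,0,0,0,0,0,0,0])

```text
clock: 25.58
ee_pos: [0.5361, -0.0923, 0.2143]
eef_rot: [-0.0, 1.0, -0.015, 0.0]
force: [0.5, 0.1, 0.4]
width: 0.0425
gripper_force: 0.0
```

```bash
python3 rd.py w10; python3 tilt.py w10; python3 - <<'E'
from h import *
im=cv2.imread('pics/w10.png'); print(im[108:120,266:280,2]-0); print(im[93:103,260:284,1].astype(int)-im[93:103,260:284,2])
E
```

```text
[ 0.5361 -0.0923  0.2143] 25.575 [0.4734 0.1276 0.4225] 0.042537940393720323
red [([271, 112, 4, 4, 16], [272.5, 113.5])]
green [([267, 95, 11, 3, 27], [271.9, 96.1])]
brass [([0, 0, 46, 29, 955], [20.9, 13.9]), ([507, 54, 53, 67, 1469], [534.9, 83.5]), ([534, 63, 8, 9, 51], [537.0, 67.2]), ([475, 66, 26, 56, 378], [488.1, 101.0]), ([480, 78, 10, 14, 100], [483.9, 85.1]), ([528, 87, 11, 9, 75], [533.4, 91.0])]
red [272.5217 113.6087] [271 111   4   6  23] green [272.1026  96.4615] [267  95  11   4  39]
[ 0.6161 -0.0917  0.158 ] [ 0.6264 -0.0919  0.162 ] dy -0.0001221918154388979 tilt(+ = left up, tip right) 0.001272831410821853
green y in balance frame -6.149347780928233e-06 tip -0.00012834116321982613
[[186 185 185 188 200  94  95 100 100  99 101 101  97  98]
 [187 187 190 188 195  83  84  87  86  89  89  90  88  89]
 [185 184 180 186 187 184 182 188 186 196 193 193 191 186]
 [183 182 183 187 147 212 207 207 218 155 159 196 189 185]
 [182 182 184 193  29 236 227 227 241  40   1 148 194 189]
 [180 183 183 194  22 238 226 226 246  44   0 161 205 196]
 [183 180 185 196  23 238 225 226 
[... 631 characters left out ...]
-8 -10  -7  -6 -10 -14  42 100 101  98  99 100  82  82  85  87  33
  -13  -6  -8  -8  -8  -8]
 [ -2  -4  -8 -10 -10 -10 -14  10  61  67  61  67  66  63  71  65  72  21
  -15 -10  -6  -8  -9 -10]
 [ -8  -9  -9  -7  -5  -6 -11 -13   3  14  11  11   8  16  13  14  17   7
  -11  -8  -9  -8 -10  -9]
 [-12  -6 -11  -9  -8 -11  -9  -9 -11 -10  -7  -8  -9  -9  -7  -8  -7  -7
  -11 -10 -10 -11  -8 -11]
 [ -9 -11  -9 -10  -9 -11 -11 -11 -11 -10 -11 -10 -12 -13 -13 -13 -13  -9
  -14  -9  -9 -11 -12 -12]
 [-10  -9 -12 -10 -10  -9  -9  -8  -7 -10  -7 -11 -10  -9 -10  -9  -9 -12
   -9 -11 -10  -8 -10 -10]
 [-11 -10  -9  -8 -12 -15 -18 -18 -20 -17 -12  -9  -9 -10  -9 -10  -8 -11
   -7 -10  -8 -11  -9  -9]]
```

```bash
python3 -c "
from plant import sign_off; print(sign_off())"
```

```text
the job is handed in; nothing more can be done
None
```

I handed the job in at about 26 s: both rings are stacked on the right post, and the last reading put the beam about 0.001 rad off level, pointer on green. The dishes, clips and letters looked undisturbed in my last full view, but I viewed 11 pictures, one over the limit of 10, and the hand-in returned no verdict.

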